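# Level a small appliance stand under load

## Task

The small wooden appliance stand has to be level under load. Pick up the spirit level and lay it lengthwise on the board of the stand, well clear of the knob, and let go of it; then take hold of the T-shaped knob of the levelling foot, press the sprung board down until the foot sits firmly on its packing plate, turn the knob until the bubble stands between the two lines, and finish while still holding the knob pressed down. Leave the spice jar, the bowl and the food tin where they are.

Things in the scene. Friction and masses are not known exactly. Their poses are not given: they have to be found in the camera images.
- level: aluminium spirit level, 174 mm long (x), 30 mm wide, 40 mm high, with black end plates; its 98 mm long middle part has sides 28 mm apart and 28 mm high, with the white tube of the vial on top; about 0.25 kg; best picked up across its middle. Origin: centre of its underside; x along its length, z up. It lies on the worktop at first
- vial_mid (a point): middle of the vial of the level, midway between its two black lines (which are 24 mm apart), 36 mm above the underside; axes as the level's
- bubble_mid (a point): middle of the bubble, a grey pill 18 mm long on the white vial; it moves along the level's x axis to whichever end is higher, about 1 mm for each mrad of tilt, up to 30 mm either side of vial_mid, and settles within 1 s
- stand: fixed aluminium base of the appliance stand. Origin: on the worktop under the stand's middle; x across the stand, y along its length. Its hinge, at y = +163 mm and 62 mm up, carries the board's left end; the levelling foot is near its right end, at y = -132 mm.
- board_top (a point): point on the upper face of the board (130 mm in x, 324 mm in y, 14 mm thick), 60 mm from the stand's middle towards the hinge, axes as the stand's, tilting with the board: the place for the middle of the level, whose length lies along this y. The face is 59 mm above the worktop when level. A spring lifts the free end: it then slopes up to the knob by 0.045 rad
- board (a joint): tilt of the board about its hinge, rad: 0 when parallel to the worktop, positive with the knob end up; +0.045 when the spring holds it up. Pressing down on the knob with 4 to 10 N lowers it until the foot meets the packing plate, which stops it firmly (at 12 N the foot is well seated); where it stops depends on the knob
- knob_grip (a point): point to grip on the knob, on its axis, 41 mm above the board's face; the black round grip bar of the T-shaped knob is 50 mm long (x of this point) and 14 mm thick, 34 to 48 mm above the face, on a stem 10 mm thick; round the stem's foot is a bush 34 mm across, 7 mm high. The knob turns about z, above the foot
- knob (a joint): turn of the knob, rad, positive clockwise from above, -1.6 to 1.6; 0 when the bar lies along the stand's x. Clockwise screws the foot down, 5.5 mm per rad; the pressed board then stands 0.019 rad higher at the knob end. It stays where left. The level setting lies 0.4 to 1.4 rad from the start, clockwise if the pressed board is low at the knob end, else counterclockwise
- foot: levelling foot under the knob: black rubber disc 30 mm across on a steel screw. Origin: centre of its underside
- plate_thick: fixed steel packing plate 60 x 60 x 14 mm; origin at the centre of its underside. Either this or the thin one lies under the foot, the other in front of the stand
- plate_thin: fixed steel packing plate 60 x 60 x 4 mm; origin at the centre of its underside
- spice_jar: spice jar with a black cap, 41 mm across, 104 mm high; origin under its centre; to be left alone
- rice_bowl: white bowl, 95 mm across, 49 mm high; origin under its centre; to be left alone
- tub: food tin, 57 mm across, 72 mm high; origin under its centre; to be left alone

How it is judged:
On the way:
1. the level lies lengthwise on the board, let go (contact force between level and board above 0.5 N and contact force between level and the fingers below 0.1 N and angle between the x axis of level and the y axis of board_top, either way round below 0.2 rad), for 0.2 s.
At the end, for the whole second after the job is handed in: the level lies on the board, lengthwise within 0.2 rad, untouched by the robot; the bubble's middle is within 4 mm of the vial's middle; the foot presses on its packing plate with more than 1 N, and the fingers still hold the knob (all of step 1 and contact force between level and the arm below 0.1 N and x of bubble_mid in the frame of vial_mid between -0.004 and 0.004 m and contact force between foot and anything else above 1 N and contact force between the fingers and knob above 1 N); the arm keeps its last pose, push and grip.
It fails at once if the jar, the bowl or the tin is moved by more than 30 mm (distance of any of spice_jar, rice_bowl, tub from where it was at the start of the episode above 0.03 m).
It also fails if it takes over 58 s, if anything falls off the work surface, if the arm or the gripper's body presses on something with over 40 N, if the wrist force passes 120 N, or if a joint passes its speed limit or range.

## Robot

A 6-joint arm with a two-finger parallel gripper is mounted at the origin on a cart in front of the work surface, level with it; the furniture and walls round the work are solid. World frame = base frame: x ahead of the robot, y to its left, z up, the work surface at z = 0. Lengths are in m, angles in rad, forces in N, time in s.
With the tool pointing down it reaches from about 0.375 to 0.975 m from the base axis. Payload 3.8 kg.
Tool frame: the origin (TCP) lies midway between the tips of the shut fingers; the grasp point (between the pads) lies 19 mm behind it; z points along the fingers, y is the line along which they close (so a half turn about z gives the same grasp; the last joint's range is limited). The gripper opens to 85 mm and grips with 20 to 120 N. Pads are 22 mm wide; open, the fingers measure 114 mm over their backs; the gripper's body (76 mm by 85 mm) begins 54 mm behind the grasp point. The pads swing forward as they close: fully open they stand 13 mm farther back than shut.
Start: joints at [-1.188, 0.264, 1.604, -0, 1.274, -0.037], TCP at [0.275, -0.616, 0.231] pointing down, gripper open.
Joint ranges: [-2.63, 2.63], [-0.94, 2.18], [0.31, 2.57], [-1.31, 4.45], [0, 2.66], [-2.55, 2.55]. Speed limits (rad/s): [2.57, 2.57, 3.14, 3.14, 3.14, 3.14].

## Interface

Orientations are given as a rotation vector (axis times angle).
In Python, from workcell import status, read_camera, workorder, masks_of gives the robot as it stands.
- The arm moves only by the tool drive_tool, never from a script. Its argument "rows" is a list of rows, each a list of 7 numbers: the turn, a rotation vector about the tool's x, y, z in degrees, then the shift along the tool's x, y, z in m, then the opening, from 0 (shut) to 1 (fully open). In form: [[ax, ay, az, tx, ty, tz, claw], ...]. A call has 1 to 8 rows; each row shifts and turns the commanded pose from where the row before left it, along the tool's axes as they then stand; what a row does not reach is not made up. A row lasts 1/12 s, in which the tool goes at most 41.7 mm and 7.16 degrees, less where a joint would pass 70% of its speed; a pose out of reach is approached as far as the arm can. A call is refused whole if a number of a shift passes 0.0417 or a number of a turn 7.16, either way. A call with a gripper value outside its range is refused whole. The fingers move at their own pace and stop on an object; "force" is the grip in N (left out, the last holds). Time passes only in rows, so rows that do not move let the fingers close. It gives the time, the measured TCP pose, the force, the opening and the grip force at its end, in the units of the state.
- status.read_state(): the state, without advancing time (a new reading comes with each control period).
- read_camera(name): name is "side" or "top" or "wrist"; returns a dict with "color" (420x560x3 uint8, red, green, blue), "intrinsics" (3x3 intrinsics, pixels), "world_from_camera" (4x4, takes a point from camera to world coordinates); the wrist camera has in their place "mount" (4x4, takes a point from camera to tool coordinates, whose origin is the TCP and whose axes are the flange's). Camera axes: x right, y up, looking along -z (the intrinsics and any distortion apply to the point x, -y, -z); pixel columns grow to the right and rows downward; lengths in m; the calibration is good to about 2 mm. A picture is of the moment at which its call begins: read the wrist's pose just before it. There is no depth.
- workorder.finish_job(): hands the job in; it is judged then, once.
Trained networks look in a picture, given as the dict that the camera call returned (one of the last four; its "shot" number tells which), for a name from the list of things; names that differ only in an ending like _2 or _b are one class to them, and where a whole thing is asked for, a point or a joint stands for the part that bears it (a point fixed in the world has none). Each returns a list of dicts, best first, with "score" (0 to 1); they miss things now and then, are a little off and sometimes report something else, mostly with a low value. They report only what shows in the picture. A call takes as long as a camera call.
- masks_of(picture, name): "mask" (420x560 bool, what is visible of it) and "bbox" ([left, top, right, bottom] in pixels, round what is visible of it).
The state is a dict: "time": time; "q": joint angles; "joint_vel": joint speeds; "joint_torque": joint torques, N m; "tool_pos": TCP position; "tcp_rot": TCP orientation; "wrist_force": force on the tool from outside, world axes, zero at the start; "torque": the same for the moment, N m; "width": opening from 0.0 (shut) to 1.0 (fully open); "grip_force": force on a finger pad.
Only numpy, scipy, OpenCV 4.12 (cv2) and the standard library are available. Lean on these libraries where they do the work, as an engineer would, in place of code of your own. Each camera call takes 0.05 s, during which the arm holds its last target. There are 200 camera calls.

## Working session

There is one attempt and no reset: what is moved stays moved. The work goes in short steps, Python scripts to look and compute and a tool call to move; the robot and the scene stay as the last step left them, time stands still between calls to the robot, and variables do not carry over. Pictures are saved under pics/ and viewed, at most 10 in all, crops included, and the job is handed in when it is done.

Besides the shell and the picture viewer there is one more tool, called in YAML: its name, and indented under it one key for each argument. drive_tool: Moves the arm, as the interface text tells. Its arguments: {"type":"object","properties":{"rows":{"type":"array"},"force":{"type":"number"}},"required":["rows"]}

```bash
mkdir -p pics; ls; cat > h.py <<'E'
import numpy as np, cv2
from scipy.spatial.transform import Rotation as R
from workcell import status, read_camera, workorder, masks_of
def shot(n, save=None):
    s=status.read_state(); p=read_camera(n)
    if 'mount' in p:
        T=np.eye(4); T[:3,:3]=R.from_rotvec(s['tcp_rot']).as_matrix(); T[:3,3]=s['tool_pos']
        p['W']=T@np.array(p['mount'])
    else: p['W']=np.array(p['world_from_camera'])
    if save: cv2.imwrite(f'pics/{save}.png',p['color'][:,:,::-1])
    return p
def onplane(p,uv,z):
    K=np.array(p['intrinsics']); uv=np.atleast_2d(uv).astype(float)
    D=p.get('distortion')
    x=(uv-[K[0,2],K[1,2]])/[K[0,0],K[1,1]]
    if D is not None: x=cv2.undistortPoints(uv.reshape(-1,1,2),K,np.array(D)).reshape(-1,2)
    d=np.c_[x[:,0],-x[:,1],-np.ones(len(x))]@p['W'][:3,:3].T; o=p['W'][:3,3]
    return o+d*((z-o[2])/d[:,2])[:,None]
def proj(p,P):
    K=np.array(p['intrinsics']); c=(np.atleast_2d(P)-p['W'][:3,3])@p['W'][:3,:3]
    return np.c_[K[0,0]*c[:,0]/-c[:,2]+K[0,2], K[1,1]*-c[:,1]/-c[:,2]+K[1,2]]
def rect(p,name,z):
    for m in masks_of(p,name)[:2]:
        v,u=np.nonzero(m['mask']); P=onplane(p,np.c_[u,v],z)[:,:2].astype(np.float32)
        r=cv2.minAreaRect(P); print(name,round(m['score'],2),m['bbox'],'rect',np.round(r[0],4),np.round(r[1],4),round(r[2],1),'mean',P.mean(0).round(4))
E
cat > a.py <<'E'
from h import *
s=status.read_state(); print(s)
t=shot('top','top0')
print([k for k in t]); print(np.round(t['W'],3).tolist(), np.array(t['intrinsics']).tolist())
for n,z in [('level',.034),('stand',.0),('board_top',.066),('knob_grip',.1),('plate_thick',.014),('plate_thin',.004),('spice_jar',.104),('rice_bowl',.049),('tub',.072)]: rect(t,n,z)
p=shot('side','side0')
print(np.round(p['W'],3).tolist())
E
python3 a.py
```

```text
pics
{'time': 0.0, 'q': array([-1.18793184e+00,  2.64771719e-01,  1.60540451e+00,  1.25163415e-05,
        1.27369622e+00, -3.68826279e-02]), 'joint_vel': array([ 4.94176396e-04, -1.31670509e-03,  2.36519742e-04,  3.65282250e-04,
       -1.71662729e-05, -8.59391930e-05]), 'joint_torque': array([-1.69805582e-03, -5.15121567e+01, -3.67311358e+01,  4.99153828e-05,
        1.30019942e-02,  2.02878158e-05]), 'tool_pos': array([ 0.27481653, -0.61570682,  0.22993304]), 'tcp_rot': array([-3.07046016e+00, -6.54033619e-01,  5.97472031e-04]), 'wrist_force': array([-0.04520933, -0.45352501,  1.05245967]), 'torque': array([ 0.00277706, -0.07046005,  0.0337547 ]), 'grip_force': 0.0, 'width': 1.0022301203384043}
['color', 'intrinsics', 'world_from_camera', 'shot', 'W']
[[0.007, 0.995, -0.097, 0.362], [-1.0, 0.006, -0.01, 0.01], [-0.009, 0.097, 0.995, 1.548], [0.0, 0.0, 0.0, 1.0]] [[503.09594576900207, 0.0, 279.4922297533367], [0.0, 503.09594576900207, 208.01536644580978], [0.0, 0.0, 1.0]]
level 0.76 [364.0, 203.3, 419.3, 215.6] rect [ 0.5076 -0.3113] [0.1749 0.0301] 86.5 mean [ 0.5077 -0.3117]
leve
[... 698 characters left out ...]
-0.0261] [0.0594 0.0597] 11.7 mean [ 0.3893 -0.026 ]
spice_jar 0.69 [340.1, 146.8, 352.1, 165.1] rect [ 0.6602 -0.1705] [0.0364 0.0569] 63.3 mean [ 0.66   -0.1707]
rice_bowl 0.66 [137.0, 246.0, 172.7, 276.9] rect [0.3487 0.3945] [0.0962 0.0963] 27.1 mean [0.3483 0.3943]
rice_bowl 0.19 [211.6, 177.7, 326.9, 243.2] rect [0.5016 0.0617] [0.1333 0.3275] 11.4 mean [0.5018 0.0615]
tub 0.63 [167.5, 143.3, 188.9, 168.0] rect [0.6652 0.3262] [0.0731 0.0568] 46.2 mean [0.6645 0.326 ]
tub 0.32 [361.0, 200.9, 418.7, 218.2] rect [ 0.5036 -0.3004] [0.1714 0.032 ] 85.5 mean [ 0.5043 -0.2987]
[[0.995, 0.065, -0.074, 0.434], [-0.098, 0.628, -0.772, -0.842], [-0.004, 0.776, 0.631, 0.78], [0.0, 0.0, 0.0, 1.0]]
```

```bash
python3 -c "
import cv2
a=cv2.imread('pics/top0.png');cv2.imwrite('pics/top0c.png',cv2.resize(a[120:290,130:430],(780,442),interpolation=3))"
```

```text
(no output)
```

View pics/top0c.png

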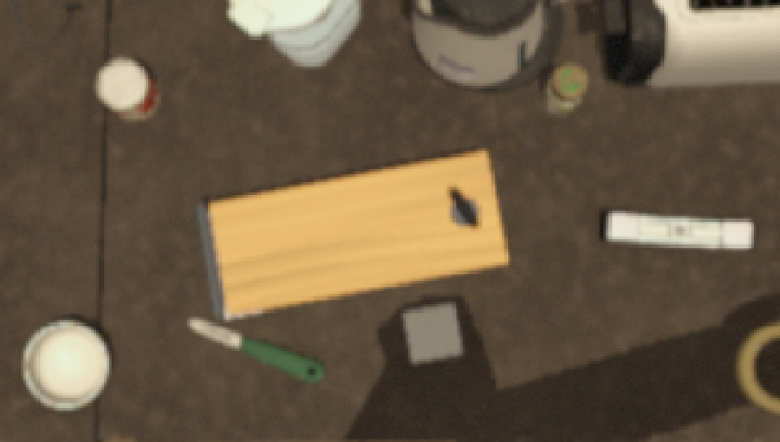

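View pics/side0.png

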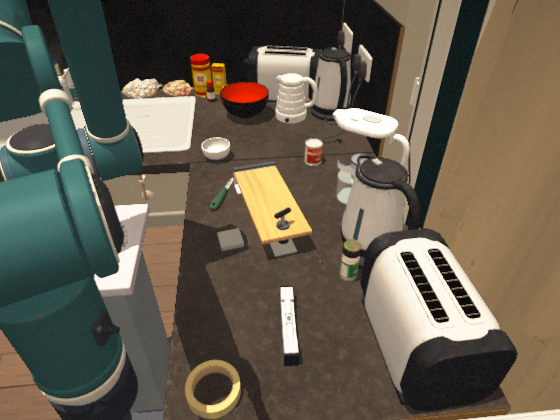

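The top view shows the level at top right lying almost along y, the knife, and the stand yawed about 11°. The knob bar (~(463,208) in the crop) is turned about 20° counterclockwise of the stand's x. The thick plate lies in front. I'll rotate the tool, then go above the level.

drive_tool:
  rows:
    - [0,0,-7,0,0,0,1]
    - [0,0,-7,0,0,0,1]
    - [0,0,-7,0,0,0,1]
    - [0,0,-7,0,0,0,1]
    - [0,0,-7,0,0,0,1]
    - [0,0,-7,0,0,0,1]
    - [0,0,-7,0,0,0,1]
    - [0,0,-7,0,0,0,1]

```text
time: 1.22
tool_pos: [0.2751, -0.6164, 0.2314]
tcp_rot: [2.399, 2.028, -0.0]
wrist_force: [0.0, 0.2, 0.7]
width: 0.996
grip_force: 0.0
```

drive_tool:
  rows:
    - [0,0,-6.4,0,0,0,1]
    - [0,0,0,0.036,0.024,0.003,1]
    - [0,0,0,0.036,0.024,0.003,1]
    - [0,0,0,0.036,0.024,0.003,1]
    - [0,0,0,0.036,0.024,0.003,1]
    - [0,0,0,0.036,0.024,0.003,1]
    - [0,0,0,0.036,0.024,0.003,1]
    - [0,0,0,0.036,0.024,0.003,1]

```text
time: 1.88
tool_pos: [0.4521, -0.3831, 0.2113]
tcp_rot: [2.289, 2.151, 0.0]
wrist_force: [0.8, -1.5, 0.7]
width: 0.998
grip_force: 0.0
```

drive_tool:
  rows:
    - [0,0,0,0.036,0.024,0.003,1]
    - [0,0,0,0.03,0.0215,0.003,1]
    - [0,0,0,0,0,0,1]
    - [0,0,0,0,0,0,1]
    - [0,0,0,0,0,0,1]

```text
time: 2.3
tool_pos: [0.4996, -0.3231, 0.2054]
tcp_rot: [2.288, 2.153, -0.001]
wrist_force: [-0.2, -0.5, -0.3]
width: 1.0
grip_force: 0.0
```

```bash
cat >> h.py <<'E'
def rel(pos=None,yaw=None):
    s=status.read_state(); M=R.from_rotvec(s['tcp_rot']).as_matrix()
    y=np.degrees(np.arctan2(M[1,0],M[0,0]))
    print('t',round(s['time'],2),'pos',s['tool_pos'].round(4),'yaw',round(y,1),'tilt z',M[:,2].round(3),'F',np.round(s['wrist_force'],1),'w',round(s['width'],3),'g',round(s['grip_force'],1),'q6',s['q'][5].round(2))
    if pos is not None: print('tool shift now',(M.T@(np.array(pos)-s['tool_pos'])).round(4))
    if yaw is not None: 
        a=np.radians(yaw); N=np.array([[np.cos(a),np.sin(a),0],[np.sin(a),-np.cos(a),0],[0,0,-1]]).T
        print('turn',np.degrees(R.from_matrix(M.T@N).as_rotvec()).round(2), 'shift after turn',(N.T@(np.array(pos)-s['tool_pos'])).round(4))
E
python3 - <<'E'
from h import *
rel()
p=shot('wrist','w1'); rect(p,'level',.034)
print(p['W'].round(3), p['mount'].round(3), p['intrinsics'])
E
```

```text
t 2.3 pos [ 0.4996 -0.3231  0.2054] yaw 86.5 tilt z [-0.    -0.001 -1.   ] F [-0.2 -0.5 -0.3] w 1.0 g 0.0 q6 -0.55
level 0.6 [272.3, 78.8, 304.9, 258.3] rect [ 0.5081 -0.3128] [0.1769 0.031 ] 86.5 mean [ 0.5087 -0.3047]
[[ 0.998  0.058  0.02   0.503]
 [-0.061  0.948  0.311 -0.242]
 [-0.001 -0.312  0.95   0.348]
 [ 0.     0.     0.     1.   ]] [[-0.     0.95   0.312  0.081]
 [ 1.    -0.     0.001 -0.001]
 [ 0.001  0.312 -0.95  -0.143]
 [ 0.     0.     0.     1.   ]] [[324.61614873   0.         277.48371237]
 [  0.         324.61614873 209.18076863]
 [  0.           0.           1.        ]]
```

View pics/w1.png

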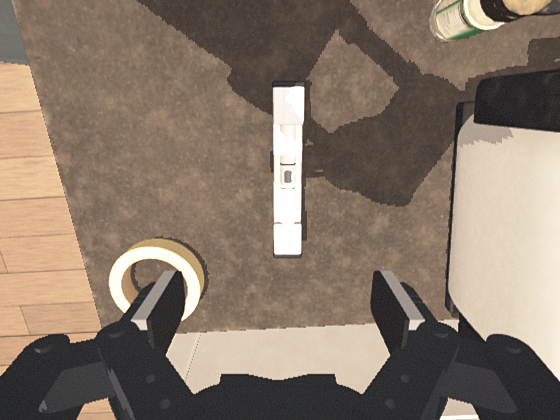

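Wrist view: the level is centred near (288,168), aligned with the fingers, and nothing is in the way. Descending and gripping.

drive_tool:
  rows:
    - [0,0,0,0.006,0.004,0.03,1]
    - [0,0,0,0.0056,0.0037,0.03,1]
    - [0,0,0,0,0,0.035,1]
    - [0,0,0,0,0,0.035,1]
    - [0,0,0,0,0,0.035,1]
    - [0,0,0,0,0,0.02,1]
    - [0,0,0,0,0,0.015,1]
    - [0,0,0,0,0,0,0.4]
  force: 50

```text
time: 3.07
tool_pos: [0.5041, -0.3115, 0.0011]
tcp_rot: [-2.286, -2.144, 0.003]
wrist_force: [-0.6, 0.6, -0.0]
width: 0.883
grip_force: 0.0
```

drive_tool:
  rows:
    - [0,0,0,0,0,0,0]
    - [0,0,0,0,0,0,0]
    - [0,0,0,0,0,0,0]
    - [0,0,0,0,0,0,0]
    - [0,0,0,0,0,0,0]
    - [0,0,0,0,0,0,0]

```text
time: 3.57
tool_pos: [0.5097, -0.3133, 0.0075]
tcp_rot: [2.286, 2.149, 0.001]
wrist_force: [-0.0, -1.2, 6.5]
width: 0.316
grip_force: 51.5
```

drive_tool:
  rows:
    - [0,0,0,0,0,-0.02,0]
    - [0,0,0,0,0,-0.035,0]
    - [0,0,0,0,0,-0.035,0]
    - [0,0,0,0,0,-0.035,0]
    - [0,0,0,0,0,-0.035,0]
    - [0,0,-5,0,0,0,0]
    - [0,0,-5,0,0,0,0]
    - [0,0,-5,0,0,0,0]

```text
time: 4.23
tool_pos: [0.5083, -0.3119, 0.1667]
tcp_rot: [1.982, 2.435, 0.0]
wrist_force: [-0.4, -0.3, -2.6]
width: 0.314
grip_force: 50.5
```

drive_tool:
  rows:
    - [0,0,0,0.02,0.003,0,0]
    - [0,0,0,0.035,0.005,0,0]
    - [0,0,0,0.035,0.005,0,0]
    - [0,0,0,0.035,0.005,0,0]
    - [0,0,0,0.035,0.005,0,0]
    - [0,0,0,0.035,0.005,0,0]
    - [0,0,0,0.035,0.005,0,0]
    - [0,0,0,0.035,0.005,0,0]

```text
time: 4.9
tool_pos: [0.4917, -0.0429, 0.1651]
tcp_rot: [-1.989, -2.432, 0.0]
wrist_force: [0.8, 0.7, -2.0]
width: 0.316
grip_force: 50.5
```

drive_tool:
  rows:
    - [0,0,0,0.035,0.005,0,0]
    - [0,0,0,0.035,0.005,0,0]
    - [0,0,0,0.035,0.005,0,0]
    - [0,0,0,0.03,0.003,0,0]
    - [0,0,0,0,0,0,0]
    - [0,0,0,0,0,0,0]
    - [0,0,0,0,0,0,0]

```text
time: 5.48
tool_pos: [0.4831, 0.0911, 0.1651]
tcp_rot: [1.987, 2.433, -0.001]
wrist_force: [0.3, -1.2, -3.1]
width: 0.32
grip_force: 50.5
```

```bash
python3 - <<'E'
from h import *
rel((.4893,.1201,.09),101.5)
shot('side','side1')
t=shot('top'); rect(t,'board_top',.066); rect(t,'level',.19)
E
```

```text
t 5.48 pos [0.4831 0.0911 0.1651] yaw 101.5 tilt z [-0.    -0.001 -1.   ] F [ 0.3 -1.2 -3.1] w 0.32 g 50.5 q6 -0.06
tool shift now [0.0273 0.0119 0.0751]
turn [-0.03  0.03  0.02] shift after turn [0.0272 0.0119 0.0751]
board_top 0.56 [211.6, 180.5, 327.3, 240.1] rect [0.5008 0.0595] [0.1331 0.326 ] 11.1 mean [5.021e-01 2.000e-04]
level 0.62 [229.4, 201.7, 282.7, 223.7] rect [0.4805 0.084 ] [0.0317 0.1603] 14.5 mean [0.4846 0.0572]
```

View pics/side1.png

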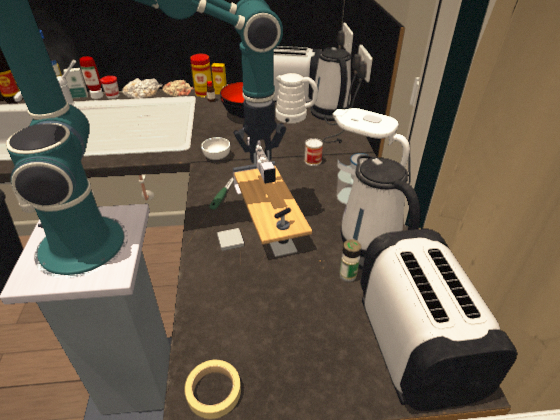

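Level held square above the board; the jar, bowl and tin are untouched. Lowering with the board's slope matched, then releasing.

drive_tool:
  rows:
    - [0,0,0,0.0136,0.006,0.01,0]
    - [0,0,0,0.0136,0.0059,0.02,0]
    - [0,0,0,0,0,0.025,0]
    - [0,0,0,0,0,0.02,0]
    - [0,-2.6,0,0,0,0.01,0]
    - [0,0,0,0,0,0.005,0]
    - [0,0,0,0,0,0.003,0]
    - [0,0,0,0,0,0,0]

```text
time: 6.35
tool_pos: [0.4898, 0.1195, 0.0722]
tcp_rot: [1.968, 2.405, -0.045]
wrist_force: [-0.7, 0.6, -1.3]
width: 0.318
grip_force: 50.5
```

drive_tool:
  rows:
    - [0,0,0,0,0,0,0]
    - [0,0,0,0,0,0,0]

```text
time: 6.52
tool_pos: [0.4911, 0.1197, 0.0734]
tcp_rot: [1.966, 2.403, -0.041]
wrist_force: [1.2, -0.4, -1.2]
width: 0.315
grip_force: 50.5
```

drive_tool:
  rows:
    - [0,0,0,0,0,0.001,0]
    - [0,0,0,0,0,0,0]
    - [0,0,0,0,0,0,0.6]
    - [0,0,0,0,0,0,0.8]
    - [0,0,0,0,0,0,0.8]
    - [0,0,0,0,0,0,0.8]
    - [0,0,0,0,0,-0.015,1]
    - [0,0,0,0,0,-0.03,1]

```text
time: 7.18
tool_pos: [0.4859, 0.121, 0.1128]
tcp_rot: [1.969, 2.409, -0.055]
wrist_force: [-0.1, -0.5, -0.7]
width: 0.997
grip_force: 0.0
```

drive_tool:
  rows:
    - [0,2.6,0,0,0,-0.03,1]
    - [0,0,0,-0.02,0,-0.035,1]
    - [0,0,0,-0.03,0,-0.02,1]
    - [0,0,0,-0.03,0,0,1]
    - [0,0,0,-0.03,0,0,1]
    - [0,0,0,-0.03,0,0,1]
    - [0,0,0,-0.03,0,0,1]
    - [0,0,0,0,0,0,1]

```text
time: 7.85
tool_pos: [0.524, -0.0478, 0.2016]
tcp_rot: [1.991, 2.426, -0.002]
wrist_force: [0.3, 0.2, 0.2]
width: 0.998
grip_force: 0.0
```

drive_tool:
  rows:
    - [0,0,0,0,0,0,1]
    - [0,0,0,0,0,0,1]

```text
time: 8.02
tool_pos: [0.5227, -0.0432, 0.201]
tcp_rot: [-1.989, -2.431, -0.0]
wrist_force: [-0.5, 0.1, 0.2]
width: 0.998
grip_force: 0.0
```

```bash
python3 - <<'E'
from h import *
rel()
p=shot('wrist','w2')
for n,z in [('level',.1),('board_top',.066),('knob_grip',.115),('bubble_mid',.1),('vial_mid',.1),('foot',.02)]: rect(p,n,z)
E
```

```text
t 8.02 pos [ 0.5227 -0.0432  0.201 ] yaw 101.4 tilt z [-0.     0.001 -1.   ] F [-0.5  0.1  0.2] w 0.998 g 0.0 q6 -0.33
level 0.7 [256.6, 0.0, 299.5, 101.1] rect [0.4999 0.0678] [0.0299 0.0633] 11.4 mean [0.4994 0.0688]
board_top 0.77 [190.7, 0.0, 366.1, 261.9] rect [0.5106 0.0024] [0.1342 0.2138] 11.3 mean [0.51   0.0084]
knob_grip 0.64 [248.0, 218.0, 308.7, 258.8] rect [ 0.5215 -0.0562] [0.0494 0.0203] 32.9 mean [ 0.5233 -0.0576]
bubble_mid 0.61 [272.6, 0.7, 284.7, 19.3] rect [0.4942 0.0937] [0.006  0.0104] 11.4 mean [0.4942 0.0939]
vial_mid 0.66 [254.3, 0.6, 297.9, 103.2] rect [0.4995 0.0677] [0.0292 0.0633] 11.4 mean [0.4994 0.0687]
```

View pics/w2.png

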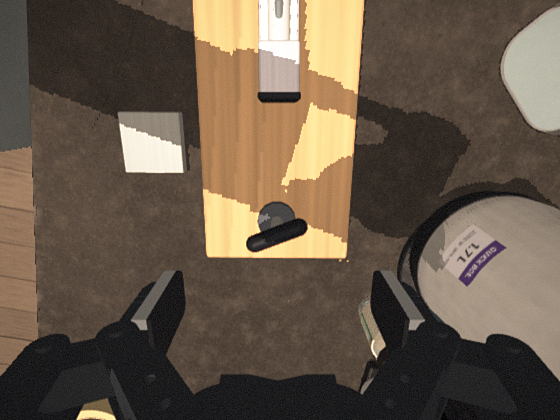

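The level lies lengthwise on the board (cols 258–300, rows 0–101), and the knob bar is at (277,235). I'll check whether the fixed cameras can see the bubble with the arm near the knob.

```bash
python3 - <<'E'
from h import *
V=np.array([.4893,.1201,.1]); out=[]
for n in ('top','side'):
    p=shot(n,n+'2'); u,v=proj(p,V)[0]; print(n,u,v)
    for k in ('level','bubble_mid','knob_grip'):
        for m in masks_of(p,k)[:1]: print(k,m['score'],m['bbox'],m['mask'].sum())
    u,v=int(u),int(v); c=p['color'][v-40:v+40,u-50:u+50,::-1]; out.append(cv2.resize(c,(400,320),interpolation=cv2.INTER_NEAREST))
cv2.imwrite('pics/c2.png',np.hstack(out))
E
```

```text
top 246.24687867696954 212.58504723367452
level 0.61 [217.8, 204.5, 276.2, 222.3] 620
side 261.83367713680474 176.26989594912493
level 0.75 [252.6, 165.6, 277.2, 200.4] 412
knob_grip 0.47 [275.8, 208.0, 289.3, 226.7] 158
```

View pics/c2.png

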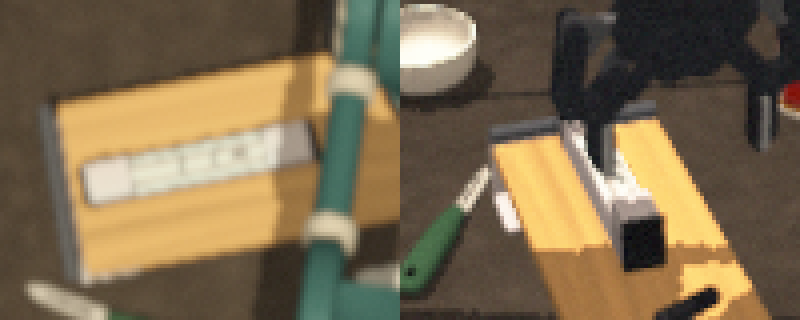

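```bash
python3 - <<'E'
from h import *
p=shot('wrist')
g=p['color'].astype(int).sum(2)
m=masks_of(p,'knob_grip')[0]; b=[int(x) for x in m['bbox']]; print(b)
sub=np.zeros_like(g,bool); sub[b[1]-5:b[3]+6,b[0]-8:b[2]+9]=1
d=(sub&(g<110)).astype(np.uint8); n,l,st,c=cv2.connectedComponentsWithStats(d); i=1+st[1:,4].argmax(); print(st[i],c[i])
v,u=np.nonzero(l==i)
for z in (.106,.113,.12):
    P=onplane(p,np.c_[u,v],z)[:,:2].astype(np.float32); r=cv2.minAreaRect(P); print(z,r,P.mean(0))
print('edge',onplane(p,[[207,259],[278,259],[349,259]],.0733).round(4))
e=(.501,.0605); a=np.radians(11.4); y=np.array([-np.sin(a),np.cos(a)])
for s in(-.162,-.132): print(s,np.array(e)+s*y, proj(p,[*(np.array(e)+s*y),.073 if s<-.15 else .113]))
for k in b[1],: 
    for r in range(b[1]-3,b[3]+4,3): print(r,g[r,b[0]-6:b[2]+7:3])
E
```

```text
[250, 219, 308, 255]
[247 218  60  33 696] [280.68678161 231.47988506]
0.106 ((0.5234488248825073, -0.06149807944893837), (0.05019579082727432, 0.014210432767868042), 33.3156623840332) [ 0.5269748  -0.05854395]
0.113 ((0.5229236483573914, -0.058642156422138214), (0.04872151464223862, 0.013793072663247585), 33.31568145751953) [ 0.52634585 -0.05577482]
0.12 ((0.5223984122276306, -0.05578625947237015), (0.04724717140197754, 0.013375702314078808), 33.31569290161133) [ 0.52571714 -0.05300566]
edge [[ 0.4687 -0.1118  0.0733]
 [ 0.533  -0.0988  0.0733]
 [ 0.5974 -0.0857  0.0733]]
-0.162 [ 0.53302049 -0.09830393] [[278.07432746 258.40401201]]
-0.132 [ 0.52709077 -0.0688958 ] [[278.17000585 247.01863911]]
216 [654 646 629 619 651 365 383 383 398 214 242 248 222 220 222 222 221 371
 390 400 395 395 418 401]
219 [658 640 626 623 649 369 392 347 204 256 278 280 252 221 214 196 109  68
  24  77 362 406 420 405]
222 [659 644 629 621 654 335 201 220 220 263 276 268 270 172  52  63  47  33
  73  75  56 412 413 416]
225 [646 643 628 624 657 196 211 225 220 282 249 108  26  75  35  78  57  74
  92  83
[... 450 characters left out ...]
 141 151 225  88 120  99  90 112  49  78 276 540 633 625
 615 630 626 635 644 623]
243 [661  62 137 203 242 233 195 155 105  99 108 274 560 653 629 622 622 611
 619 620 625 633 640 627]
246 [663  93 142 198 166 144 123 105 170 462 652 646 640 638 627 622 619 611
 621 620 622 631 645 624]
249 [655 604 117 114 101 109 308 604 650 629 643 634 642 637 626 620 618 617
 611 624 619 642 642 618]
252 [653 639 637 553 585 674 652 640 642 636 639 641 642 637 627 626 614 622
 606 612 618 628 639 614]
255 [657 645 625 644 653 666 653 639 646 634 644 643 639 641 630 630 624 623
 617 630 623 636 645 616]
258 [210 222 235 219 198 226 224 220 208 220 225 232 239 236 218 230 248 221
 211 218 215 249 232 241]
```

Bar centre is (0.523, -0.0585, 0.113) and its yaw is 33°. I'll grip it with tool yaw 213°, which keeps the camera away from the kettle and leaves wrist range for clockwise turning.

drive_tool:
  rows:
    - [0,0,-7,0,0,0,1]
    - [0,0,-7,0,0,0,1]
    - [0,0,-7,0,0,0,1]
    - [0,0,-7,0,0,0,1]
    - [0,0,-7,0,0,0,1]
    - [0,0,-7,0,0,0,1]
    - [0,0,-7,0,0,0,1]
    - [0,0,-7,0,0,0,1]

```text
time: 9.53
tool_pos: [0.5229, -0.0435, 0.2012]
tcp_rot: [0.605, 3.083, -0.0]
wrist_force: [0.4, -0.0, -0.4]
width: 1.001
grip_force: 0.0
```

drive_tool:
  rows:
    - [0,0,-7,0,0,0,0.7]
    - [0,0,-7,0,0,0,0.7]
    - [0,0,-7,0,0,0,0.7]
    - [0,0,-7,0,0,0,0.7]
    - [0,0,-7,0,0,0,0.7]
    - [0,0,-7,0,0,0,0.7]
    - [0,0,-7,0,0,0,0.7]
    - [0,0,-6.5,0,0,0,0.7]

```text
time: 10.2
tool_pos: [0.5229, -0.0435, 0.2011]
tcp_rot: [0.9, -3.01, -0.0]
wrist_force: [-1.0, -0.3, 0.4]
width: 0.696
grip_force: 0.0
```

drive_tool:
  rows:
    - [0,0,0,0,0,0,0.7]
    - [0,0,0,0,0,0,0.7]
    - [0,0,0,0,0,0,0.7]

```text
time: 10.45
tool_pos: [0.523, -0.0435, 0.2012]
tcp_rot: [-0.887, 3.014, -0.0]
wrist_force: [0.0, 0.3, -0.3]
width: 0.695
grip_force: 0.0
```

```bash
python3 - <<'E'
from h import *
rel((.523,-.0585,.094),213.3)
p=shot('wrist','w3')
print(proj(p,[[.523,-.0585,.113]]))
for n,z in [('knob_grip',.113),('bubble_mid',.1)]: rect(p,n,z)
E
```

```text
t 10.45 pos [ 0.523  -0.0435  0.2012] yaw -147.2 tilt z [ 0. -0. -1.] F [ 0.   0.3 -0.3] w 0.695 g 0.0 q6 -2.27
tool shift now [ 0.0081 -0.0126  0.1072]
turn [-0.    0.   -0.51] shift after turn [ 0.0082 -0.0126  0.1072]
[[258.47286253 205.41586059]]
knob_grip 0.66 [248.0, 174.5, 270.1, 240.0] rect [ 0.5238 -0.0588] [0.0502 0.014 ] 32.2 mean [ 0.5229 -0.0591]
bubble_mid 0.47 [428.1, 265.8, 440.1, 274.9] rect [0.4954 0.097 ] [0.0061 0.0113] 17.8 mean [0.4951 0.0971]
```

View pics/w3.png

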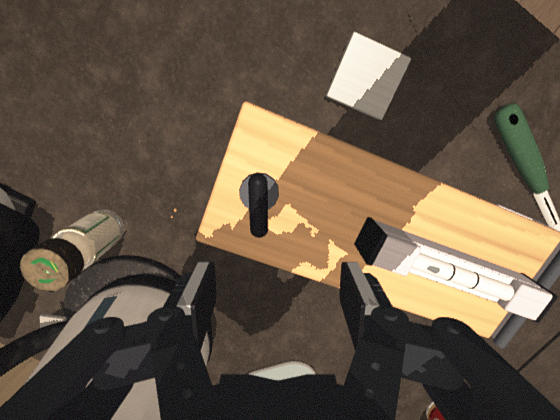

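The bar is upright at (258,205), midway across the finger axis. The level's bubble (434,270) is at the knob end, left of its lines at (452,271) and (473,279). Descending and gripping.

drive_tool:
  rows:
    - [0,0,-0.5,0.004,-0.0065,0,0.7]
    - [0,0,0,0.004,-0.0063,0.02,0.7]
    - [0,0,0,0,0,0.03,0.7]
    - [0,0,0,0,0,0.03,0.7]
    - [0,0,0,0,0,0.02,0.7]
    - [0,0,0,0,0,0.007,0.7]
    - [0,0,0,0,0,0,0.3]
    - [0,0,0,0,0,0,0]
  force: 80

```text
time: 11.27
tool_pos: [0.5237, -0.0589, 0.0947]
tcp_rot: [-0.904, 3.009, -0.0]
wrist_force: [0.0, -0.3, 0.3]
width: 0.427
grip_force: 0.0
```

drive_tool:
  rows:
    - [0,0,0,0,0,0,0]
    - [0,0,0,0,0,0,0]
    - [0,0,0,0,0,0,0]
    - [0,0,0,0,0,0,0]
    - [0,0,0,0,0,0,0]

```text
time: 11.68
tool_pos: [0.5252, -0.0593, 0.0959]
tcp_rot: [-0.903, 3.005, -0.004]
wrist_force: [1.7, -3.2, 2.0]
width: 0.133
grip_force: 78.0
```

drive_tool:
  rows:
    - [0,0,0,0,0,0.003,0]
    - [0,0,0,0,0,0.003,0]
    - [0,0,0,0,0,0,0]
    - [0,0,0,0,0,0,0]
    - [0,0,0,0,0,0,0]

```text
time: 12.1
tool_pos: [0.5254, -0.0601, 0.0896]
tcp_rot: [-0.904, 3.005, -0.006]
wrist_force: [3.2, -7.0, 3.8]
width: 0.136
grip_force: 78.2
```

drive_tool:
  rows:
    - [0,0,0,0.0004,-0.0007,0.003,0]
    - [0,0,0,0.0004,-0.0007,0.003,0]
    - [0,0,0,0,0,0,0]
    - [0,0,0,0,0,0,0]

```text
time: 12.43
tool_pos: [0.5255, -0.061, 0.0835]
tcp_rot: [-0.903, 3.005, -0.004]
wrist_force: [3.2, -4.8, 4.8]
width: 0.133
grip_force: 78.3
```

drive_tool:
  rows:
    - [0,0,0,0.0003,-0.0005,0.003,0]
    - [0,0,0,0,0,0,0]
    - [0,0,0,0,0,0,0]

```text
time: 12.68
tool_pos: [0.5256, -0.0613, 0.0806]
tcp_rot: [-0.902, 3.005, -0.003]
wrist_force: [3.5, -3.9, 5.5]
width: 0.136
grip_force: 78.4
```

drive_tool:
  rows:
    - [0,0,0,0.0003,-0.0005,0.003,0]
    - [0,0,0,0,0,0,0]
    - [0,0,0,0,0,0,0]

```text
time: 12.93
tool_pos: [0.5257, -0.0616, 0.0777]
tcp_rot: [-0.902, 3.005, -0.003]
wrist_force: [3.1, -4.1, 5.0]
width: 0.134
grip_force: 78.4
```

drive_tool:
  rows:
    - [0,0,0,0,0,0.003,0]
    - [0,0,0,0,0,0,0]
    - [0,0,0,0,0,0,0]

```text
time: 13.18
tool_pos: [0.5257, -0.0618, 0.076]
tcp_rot: [-0.903, 3.005, -0.003]
wrist_force: [-0.2, -3.6, 13.7]
width: 0.134
grip_force: 79.3
```

drive_tool:
  rows:
    - [0,0,0,0,0,0.002,0]
    - [0,0,0,0,0,0,0]
    - [0,0,0,0,0,0,0]

```text
time: 13.43
tool_pos: [0.5259, -0.0618, 0.0757]
tcp_rot: [-0.903, 3.005, -0.003]
wrist_force: [-5.7, -2.6, 25.0]
width: 0.131
grip_force: 80.8
```

```bash
python3 - <<'E'
from h import *
rel()
out=[]
for n in ('top','wrist'):
    p=shot(n,n+'4'); 
    print(n,proj(p,[.4893,.1201,.095]))
    for k in ('level','bubble_mid'):
        for m in masks_of(p,k)[:1]: print(k,m['score'],m['bbox'],m['mask'].sum())
E
```

```text
t 13.43 pos [ 0.5259 -0.0618  0.0757] yaw -146.6 tilt z [ 0.004 -0.001 -1.   ] F [-5.7 -2.6 25. ] w 0.131 g 80.8 q6 -2.32
top [[246.37581602 212.7362528 ]]
level 0.83 [218.6, 202.7, 274.7, 225.5] 698
bubble_mid 0.19 [212.9, 182.5, 325.3, 244.4] 3040
wrist [[613.50695582 415.5887432 ]]
level 0.85 [423.3, 295.5, 560.0, 405.0] 8146
```

Seated at z≈0.0757, about 20 mm below the sprung-up height, so the knob end is low by about 0.02 rad. It needs roughly 1.2 rad clockwise; turning while following the rise.

drive_tool:
  rows:
    - [0,0,3,0,0,-0.001,0]
    - [0,0,6,0,0,-0.0006,0]
    - [0,0,6,0,0,-0.0006,0]
    - [0,0,6,0,0,-0.0006,0]
    - [0,0,6,0,0,-0.0006,0]
  force: 100

```text
time: 14.15
tool_pos: [0.5259, -0.0617, 0.0784]
tcp_rot: [-0.169, 3.132, -0.002]
wrist_force: [-3.1, -1.7, 19.1]
width: 0.13
grip_force: 97.9
```

drive_tool:
  rows:
    - [0,0,6,0,0,-0.0006,0]
    - [0,0,6,0,0,-0.0006,0]
    - [0,0,6,0,0,-0.0006,0]
    - [0,0,6,0,0,-0.0006,0]
    - [0,0,0,0,0,0,0]
    - [0,0,0,0,0,0,0]
    - [0,0,0,0,0,0,0]

```text
time: 14.73
tool_pos: [0.5259, -0.0616, 0.0806]
tcp_rot: [0.479, 3.1, 0.0]
wrist_force: [-2.9, -2.2, 19.0]
width: 0.122
grip_force: 97.8
```

```bash
python3 - <<'E'
from h import *
rel()
out=[]
for n in ('top','side','wrist'):
    p=shot(n,n+'5'); u,v=proj(p,[.4893,.1201,.095])[0]; print(n,u,v)
    for k in ('level','bubble_mid'):
        for m in masks_of(p,k)[:1]: print(k,m['score'],m['bbox'],m['mask'].sum())
    if n=='wrist': c=cv2.resize(p['color'][...,::-1],(400,300)); c=cv2.copyMakeBorder(c,0,0,0,0,0)
    else: c=cv2.resize(p['color'][int(v)-20:int(v)+20,int(u)-27:int(u)+27,::-1],(400,300),interpolation=cv2.INTER_CUBIC)
    out.append(c)
cv2.imwrite('pics/c5.png',np.vstack([np.hstack(out[:2]),np.hstack([out[2],out[2]*0])]))
E
```

```text
t 14.73 pos [ 0.5259 -0.0616  0.0806] yaw 162.4 tilt z [ 0.005 -0.001 -1.   ] F [-2.9 -2.2 19. ] w 0.122 g 97.8 q6 -1.43
top 246.37581602124857 212.73625279882623
level 0.71 [215.9, 202.3, 273.5, 224.1] 586
bubble_mid 0.54 [211.7, 181.3, 324.1, 243.3] 3090
side 261.87614923737357 177.73102935355223
level 0.83 [252.2, 158.2, 275.0, 206.0] 504
bubble_mid 0.6 [231.1, 160.5, 315.5, 250.6] 2711
wrist 716.7964188378155 80.05445395662775
```

View pics/c5.png

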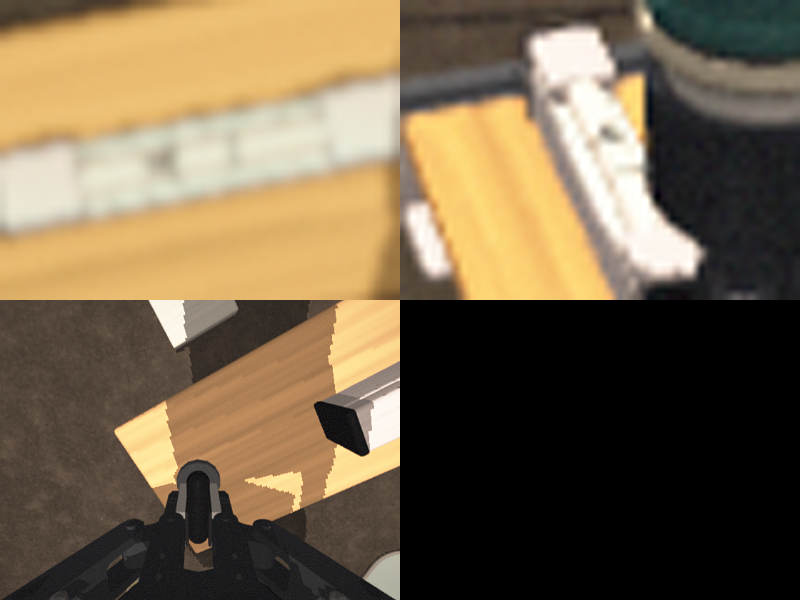

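```bash
cat >> h.py <<'E'
def profile(n,save,N=4,mid=None,half=.06,z=.094,c=(.4893,.1201),yaw=101.4,w=.011):
    # rectified top view of level: rows across, columns along level (towards hinge = right), 0.5 mm/px
    a=np.radians(yaw); d=np.array([np.cos(a),np.sin(a)]); q=np.array([-d[1],d[0]])
    s=np.arange(-.095,.0951,.0005); t=np.arange(-.025,.0251,.0005)
    G=np.array(c)+s[None,:,None]*d+t[:,None,None]*q
    P=np.dstack([G,np.full(G.shape[:2],z)]).reshape(-1,3); acc=0
    for _ in range(N):
        p=shot(n); uv=proj(p,P).astype(np.float32).reshape(*G.shape[:2],2)
        acc=acc+cv2.remap(p['color'],uv[...,0],uv[...,1],cv2.INTER_CUBIC).astype(float)
    im=(acc/N).clip(0,255).astype(np.uint8)
    cv2.imwrite(f'pics/{save}.png',cv2.resize(im[...,::-1],(762,202)))
    return s,t,im
E
python3 - <<'E'
from h import *
s,t,im=profile('top','r5')
s2,t2,im2=profile('side','r5s')
a=cv2.imread('pics/r5.png');b=cv2.imread('pics/r5s.png');cv2.imwrite('pics/r5b.png',np.vstack([a,b]))
pr=im[np.abs(t)<.004].mean((0,2))
for i in range(0,len(s),4): print(int(s[i]*1000),int(pr[i]),end='; ')
E
```

```text
-95 114; -93 114; -91 115; -89 109; -87 95; -84 79; -82 84; -80 112; -78 143; -76 171; -74 195; -72 212; -70 222; -68 226; -66 225; -64 225; -62 225; -60 225; -58 226; -56 226; -54 226; -52 225; -50 221; -48 216; -46 215; -44 218; -42 221; -40 221; -38 221; -36 221; -34 221; -32 221; -30 221; -28 221; -26 221; -24 221; -22 221; -20 221; -18 221; -16 221; -14 215; -12 205; -10 198; -8 204; -6 214; -4 220; -2 222; 0 220; 1 215; 3 204; 5 191; 7 180; 9 170; 11 163; 13 166; 15 184; 17 204; 19 216; 21 219; 23 219; 25 220; 27 221; 29 221; 31 221; 33 221; 35 221; 37 221; 39 220; 41 221; 43 221; 45 221; 47 218; 49 213; 51 212; 53 216; 55 221; 57 223; 59 224; 61 224; 63 224; 65 224; 67 224; 69 224; 71 224; 73 224; 75 225; 77 226; 79 223; 81 211; 83 183; 85 145; 87 129; 89 147; 91 169; 93 176; 95 172;
```

View pics/r5b.png

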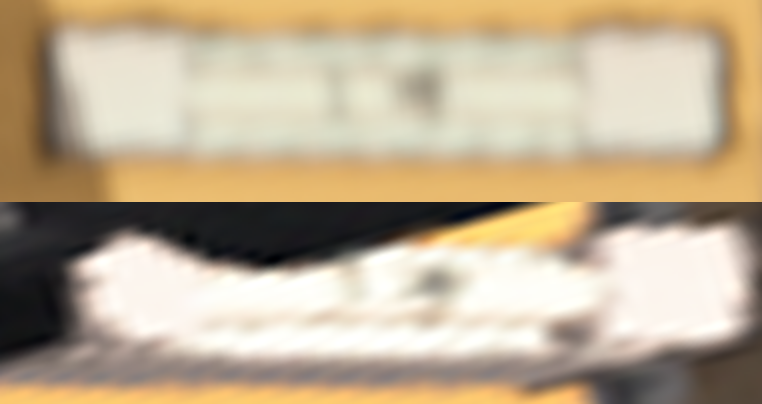

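In the rectified view the lines sit at -10.3 and +13.5 mm. The bubble is centred near +10 mm, about 8 mm off towards the hinge, so about 24° more clockwise.

drive_tool:
  rows:
    - [0,0,6,0,0,-0.0006,0]
    - [0,0,6,0,0,-0.0006,0]
    - [0,0,6,0,0,-0.0006,0]
    - [0,0,5,0,0,-0.0005,0]
    - [0,0,0,0,0,0,0]
    - [0,0,0,0,0,0,0]
    - [0,0,0,0,0,0,0]
    - [0,0,0,0,0,0,0]

```text
time: 16.25
tool_pos: [0.5258, -0.0616, 0.0828]
tcp_rot: [1.087, 2.942, 0.002]
wrist_force: [-3.5, -1.5, 17.6]
width: 0.127
grip_force: 97.8
```

drive_tool:
  rows:
    - [0,0,0,0,0,0,0]
    - [0,0,0,0,0,0,0]
    - [0,0,0,0,0,0,0]
    - [0,0,0,0,0,0,0]
    - [0,0,0,0,0,0,0]
    - [0,0,0,0,0,0,0]

```text
time: 16.75
tool_pos: [0.5258, -0.0615, 0.0828]
tcp_rot: [1.087, 2.942, 0.002]
wrist_force: [-3.3, -1.5, 18.1]
width: 0.129
grip_force: 97.8
```

```bash
python3 - <<'E'
from h import *
rel()
s,t,im=profile('top','r6')
pr=im[np.abs(t)<.004].mean((0,2))
for i in range(80,300,2): print(round(s[i]*1000),int(pr[i]),end='; ')
E
```

```text
t 16.75 pos [ 0.5258 -0.0615  0.0828] yaw 139.5 tilt z [ 0.005 -0.001 -1.   ] F [-3.3 -1.5 18.1] w 0.129 g 97.8 q6 -1.03
-55 226; -54 226; -53 225; -52 224; -51 222; -50 220; -49 217; -48 215; -47 215; -46 215; -45 217; -44 218; -43 220; -42 221; -41 221; -40 221; -39 221; -38 221; -37 221; -36 221; -35 221; -34 221; -33 221; -32 221; -31 221; -30 221; -29 221; -28 221; -27 221; -26 221; -25 221; -24 221; -23 221; -22 221; -21 221; -20 221; -19 221; -18 221; -17 221; -16 219; -15 216; -14 212; -13 207; -12 202; -11 199; -10 199; -9 202; -8 205; -7 206; -6 206; -5 202; -4 197; -3 191; -2 185; -1 180; 0 176; 1 174; 2 173; 3 174; 4 176; 5 178; 6 182; 7 186; 8 189; 9 191; 10 192; 11 192; 12 191; 13 192; 14 196; 15 202; 16 207; 17 213; 18 216; 19 219; 20 220; 21 219; 22 219; 23 219; 24 219; 25 220; 26 220; 27 220; 28 221; 29 221; 30 221; 31 221; 32 221; 33 221; 34 221; 35 221; 36 221; 37 221; 38 221; 39 220; 40 220; 41 221; 42 221; 43 221; 44 222; 45 221; 46 219; 47 217; 48 215; 49 211; 50 209; 51 208; 52 209; 53 213; 54 216;
```

View pics/r6.png

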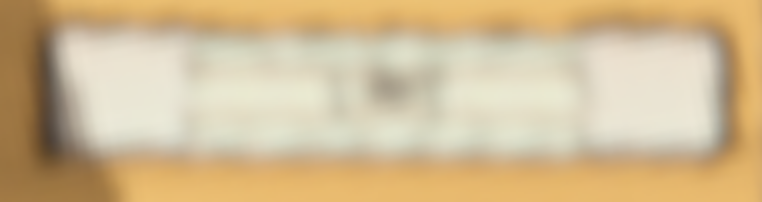

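The bubble now stands between the lines (lines at -10.6 and +13.2, bubble about +2.5), only about 1 mm towards the hinge. One small trim, then I'll check it holds.

drive_tool:
  rows:
    - [0,0,4,0,0,-0.0003,0]
    - [0,0,0,0,0,0,0]
    - [0,0,0,0,0,0,0]
    - [0,0,0,0,0,0,0]
    - [0,0,0,0,0,0,0]
    - [0,0,0,0,0,0,0]
    - [0,0,0,0,0,0,0]
    - [0,0,0,0,0,0,0]

```text
time: 17.62
tool_pos: [0.5258, -0.0616, 0.0832]
tcp_rot: [1.189, 2.903, 0.002]
wrist_force: [-3.6, -2.8, 18.6]
width: 0.131
grip_force: 97.8
```

drive_tool:
  rows:
    - [0,0,0,0,0,0,0]
    - [0,0,0,0,0,0,0]
    - [0,0,0,0,0,0,0]
    - [0,0,0,0,0,0,0]
    - [0,0,0,0,0,0,0]
    - [0,0,0,0,0,0,0]

```text
time: 18.12
tool_pos: [0.5258, -0.0616, 0.0832]
tcp_rot: [1.189, 2.903, 0.002]
wrist_force: [-3.7, -1.0, 18.0]
width: 0.127
grip_force: 97.8
```

```bash
python3 - <<'E'
from h import *
from scipy.optimize import curve_fit
from scipy.special import erf
rel()
s,t,im=profile('top','r7')
pr=im[np.abs(t)<.004].mean((0,2)); k=np.abs(s)<.035; x=s[k]*1e3
def f(x,m,b,A,L,B,w,hl):
    g=lambda c:np.exp(-((x-c)/w)**2/2)
    return B-A*(g(m-12)+g(m+12))-L*(erf((x-b+hl)/w/1.41)-erf((x-b-hl)/w/1.41))/2
p,_=curve_fit(f,x,pr[k],[1.5,2,20,45,221,2.5,6]); print(p.round(2),'offset',p[1]-p[0],'rms',np.std(pr[k]-f(x,*p)))
E
```

```text
t 18.12 pos [ 0.5258 -0.0616  0.0832] yaw 135.5 tilt z [ 0.005 -0.001 -1.   ] F [-3.7 -1.  18. ] w 0.127 g 97.8 q6 -0.96
[  1.41   1.22  23.62  47.91 221.37   2.69   6.06] offset -0.19295765502184592 rms 0.8075656266218012
```

The bubble's offset is -0.2 mm, the foot is pressed at about 18 N and the knob is held at about 98 N. Handing in.

```bash
python3 -c "
from workcell import workorder; print(workorder.finish_job())"
```

```text
the job is handed in; nothing more can be done
None
```

I handed the job in at about 18 s of the 58 s allowed: the level lies let go on the board, and the bubble measured about 0.2 mm from the middle of its lines. The knob is still gripped and pressed down at about 18 N, and the jar, bowl and tin were never touched; the hand-in call returned no verdict.

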